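Torque the clamp nut with the click wrench

TASK

Pick up the click wrench, fit its ring fully down over the brass nut of the strap clamp, and tighten the nut clockwise (seen from above) until the wrench clicks, that is, until its handle breaks over at the hinge; stop turning at once, without running the handle on to its stop. Then lift the wrench off and lay it flat on the free bench, clear of the clamp. Fit and turn it without forcing, and do not disturb the cup, the weight and the tape roll.

Things in the scene. Friction and masses are not known exactly. Their poses are not given: they have to be found in the camera images.
- clamp_fixture: strap clamp fixed to the bench: dark steel base plate 100 x 88 x 12 mm, a jaw bar and a block on it, and over them a grey strap (90 x 48 mm) whose top is 50 mm above the bench. Origin: centre of the underside, z up. The nut's axis is its z axis.
- nut: greased brass hex flange nut. Origin on its axis at the flange's underside, 53 mm above the bench. Flange 42 mm wide, 4 mm high; above it a hexagon 30 mm across flats, 14 mm high, upper 5.5 mm tapering in, then a 6 mm stud end (top 77 mm above the bench). Corners along +x and every 60 degrees. Turns on with 0.15 N m friction by some 0.35 to 0.6 rad, then is tight; where, shows only by feel.
- nut_seat (a point): point on the nut's axis on top of its flange, 57 mm above the bench: the underside of the wrench's ring rests here when fully down
- nut_mark (a point): red paint mark on the flange, 20 mm out from the nut's axis along its +x; it travels as the nut turns
- torque_wrench: head of the loose click wrench (0.3 kg, 232 mm long, lies flat): steel ring 51 mm wide, 18 mm high, hexagonal hole right through, 32 mm across flats (1 mm clear of the nut all round, 0.13 rad of play each way). Origin: ring centre, underside; z up; +x along the straight handle; hole corners along +x and every 60 degrees, so it fits the nut when their x axes differ by a multiple of 60 degrees.
- wrench_socket (a point): centre of the ring's hole at its underside (the origin of the head)
- wrench_grip (a point): middle of the wrench's black handle (22 mm wide, 20 mm high, 105 mm long), 134 mm from the ring's centre, 10 mm above the wrench's underside: the place to grip; its +x runs along the handle away from the ring; lifted off while still under load, the ring cocks and jams on the nut
- wrench_handle (a joint): breakaway hinge of head and handle, upright axis 46 mm from the ring's centre: 0 straight, grows as the handle breaks over clockwise (from above) against the head; stop at 0.28 rad. A spring keeps it straight up to 0.55 N m about the hinge (6 N at the grip), then it yields at almost constant torque: the click (done from 0.08; keep under 0.24). It springs back when relieved.
- cup: white cup with red lid, 60 mm across, 54 mm high, loose bystander; origin at the centre of its underside
- weight: brass weight, 32 mm across, 34 mm high, loose bystander; origin at the centre of its underside
- tape: roll of clear tape lying flat, 72 mm across, 18 mm high, loose bystander; origin at the centre of its underside

How it is judged (in metres and radians):
On the way, in this order (a step that is already met when the one before it is completed fails the run):
1. the wrench's ring is fully down on the nut (within 4 mm of its axis and 6 mm of the flange) (horizontal distance between wrench_socket and nut_seat below 0.004 m and z of wrench_socket in the frame of nut_seat below 0.006 m and value of joint wrench_handle below 0.05 rad), for 0.2 s.
2. with the ring on the nut and the nut turned, the wrench clicks: its handle breaks over by more than 0.08 rad (horizontal distance between wrench_socket and nut_seat below 0.005 m and z of wrench_socket in the frame of nut_seat below 0.008 m and value of joint wrench_handle above 0.08 rad and distance of nut_mark from where it was at the start of the episode above 0.006 m), for 0.05 s.
At the end, for the whole second after the job is handed in: nut still turned on from its start (mark moved over 5.5 mm); wrench lies flat and straight on the bench (ring underside under 6 mm, grip point under 16 mm high, tilt under 0.1 rad), ring over 80 mm from the nut's axis, not touching the clamp, at rest (distance of nut_mark from where it was at the start of the episode above 0.0055 m and height (world z) of wrench_socket below 0.006 m and height (world z) of wrench_grip below 0.016 m and angle between torque_wrench's own z axis and vertical below 0.1 rad and horizontal distance between wrench_socket and nut_seat above 0.08 m and value of joint wrench_handle below 0.05 rad and contact force between torque_wrench and clamp_fixture below 0.1 N and linear speed of torque_wrench below 0.02 m/s).
It fails at once if the handle was run past the click (breakaway hinge over 0.24 rad), on towards its stop (value of joint wrench_handle above 0.24 rad).
It fails at once if the wrench was forced on the clamp or its nut (contact forces of all points over 200 N in sum; about 115 N at the click) (contact force between torque_wrench and clamp_fixture above 200 N).
It fails at once if the cup was disturbed (moved over 15 mm or tipped) (distance of cup from where it was at the start of the episode above 0.015 m or angle between cup's own z axis and vertical above 0.3 rad).
It fails at once if the weight was disturbed (moved over 15 mm or tipped) (distance of weight from where it was at the start of the episode above 0.015 m or angle between weight's own z axis and vertical above 0.3 rad).
It fails at once if the tape roll was disturbed (moved over 15 mm) (distance of tape from where it was at the start of the episode above 0.015 m).
It also fails if it takes over 61 s, if anything falls off the work surface, if the arm or the gripper's body presses on something with over 40 N, if the wrist force passes 120 N, or if a joint passes its speed limit or range.

ROBOT

A 6-joint arm with a two-finger parallel gripper is mounted at the origin on a cart in front of the work surface, level with it; the furniture and walls round the work are solid. World frame = base frame: x ahead of the robot, y to its left, z up, the work surface at z = 0. Lengths are in m, angles in degrees, forces in N, time in s.
With the tool pointing down it reaches from about 0.3 to 0.95 m from the base axis. Payload 3.1 kg.
Tool frame: the origin (TCP) lies on the centre line of the jaws, within the pads' length; the fingertips stand 8 mm ahead of it and the grasp point (between the pads) lies 11 mm behind it; z points along the fingers, y is the direction in which the jaws open and shut (so a half turn about z gives the same grasp; the last joint's range is limited). The gripper opens to 85 mm and grips with 20 to 120 N. Pads are 22 mm wide; open, the fingers measure 114 mm over their backs; the gripper's body (76 mm by 85 mm) begins 54 mm behind the grasp point. The pads swing forward as they close: fully open they stand 13 mm farther back than shut.
Start: joints at [-69.082, 17.653, 93.61, -0, 68.738, -3.994], TCP at [0.263, -0.567, 0.239] pointing down, gripper open.
Joint ranges: [-175.34, 175.34], [-45.06, 112.39], [2.9, 150.54], [-68.45, 248.45], [3.09, 151.38], [-168.51, 168.51]. Speed limits (degrees/s): [159.86, 159.86, 180, 180, 180, 180].

INTERFACE

Orientations are given as [roll, pitch, yaw] about the fixed x, y, z axes, in that order (R = Rz(yaw) Ry(pitch) Rx(roll)).
In Python, from rig import ctrl gives the robot as it stands.
- The arm moves only by the tool drive_tool, never from a script. Its argument "steps" is one flat list of numbers, 4 for each row, row after row: the shift along the world's x, y, z in m, then the turn about the world's z in degrees. A call has 1 to 12 rows; each row is the pose to reach, as a shift and turn from the pose commanded when the call began; what a row does not reach only later rows make up. A row lasts 1/12 s, in which the tool goes at most 41.7 mm and 7.16 degrees, less where a joint would pass 70% of its speed; a pose out of reach is approached as far as the arm can. A call with a gripper value outside its range is refused whole. "jaw" is the closure in counts, from 0 (fully open) to 255 (shut), set as the call begins (left out, the last holds). The fingers move at their own pace and stop on an object; "grip_force" is the grip in N (left out, the last holds). Time passes only in rows, so rows that repeat a pose let the fingers close. It gives the time, the measured TCP pose, the force and the opening at its end, in the units of the state.
- ctrl.observe(): the state, without advancing time (a new reading comes with each control period).
- ctrl.get_image(name): name is "scene" or "top"; returns a dict with "color" (384x512x3 uint8, red, green, blue), "intrinsics" (3x3 intrinsics, pixels), "pose" (4x4, takes a point from camera to world coordinates). Camera axes: x right, y up, looking along -z (the intrinsics and any distortion apply to the point x, -y, -z); pixel columns grow to the right and rows downward; lengths in m; the calibration is good to about 2 mm. A picture is of the moment at which its call begins. There is no depth.
- ctrl.finish_job(): hands the job in, once; it reports no verdict.
The state is a dict: "t": time; "joint_positions": joint angles; "dq": joint speeds; "joint_torque": joint torques, N m; "tool_pos": TCP position; "eef_rot": TCP orientation; "force": force on the tool from outside, world axes, zero at the start; "moment": the same for the moment, N m; "gripper_width": opening from 0.0 (shut) to 1.0 (fully open).
Only numpy, scipy, OpenCV 4.12 (cv2) and the standard library are available. Lean on these libraries where they do the work, as an engineer would, in place of code of your own. Each camera call takes 0.05 s, during which the arm holds its last target. There are 200 camera calls.

## Working session

There is one attempt and no reset: what is moved stays moved. The work goes in short steps, Python scripts to look and compute and a tool call to move; the robot and the scene stay as the last step left them, time stands still between calls to the robot, and variables do not carry over. Pictures are saved under pics/ and viewed, about 8 in all and at most 12, crops included, and the job is handed in when it is done.

Besides the shell and the picture viewer there is one more tool, called after ">>>" as name(argument=value, ...) on one line, values as JSON. drive_tool: Moves the arm, as the interface text tells. Its arguments: {"type":"object","properties":{"steps":{"type":"array"},"jaw":{"type":"number"},"grip_force":{"type":"number"}},"required":["steps"]}

```bash
mkdir -p pics; ls; cat > h.py <<'E'
import numpy as np, cv2
from rig import ctrl
def snap(n,f):
    d=ctrl.get_image(n); cv2.imwrite(f'pics/{f}.png',d['color'][:,:,::-1]); np.savez(f'pics/{f}.npz',K=d['intrinsics'],P=d['pose'],c=d['color']); return d
def cast(d,u,v,z):
    K=np.array(d['intrinsics']);P=np.array(d['pose'])
    a=np.linalg.inv(K)@[u,v,1]; r=P[:3,:3]@[a[0],-a[1],-a[2]]; o=P[:3,3]
    return o+r*(z-o[2])/r[2]
def proj(d,p):
    K=np.array(d['intrinsics']);P=np.array(d['pose'])
    c=P[:3,:3].T@(np.array(p)-P[:3,3]); q=K@[c[0],-c[1],-c[2]]; return q[:2]/q[2]
E
python3 - <<'E'
from h import *
a=snap('top','t0');b=snap('scene','s0')
print({k:(v if k not in a or 1 else 0) for k,v in a.items() if k!='color'});print(b['pose'],b['intrinsics'])
print(ctrl.observe())
cv2.imwrite('pics/both.png',np.vstack([a['color'],b['color']])[:,:,::-1][:768] if 0 else cv2.resize(np.hstack([a['color'],b['color']])[:,:,::-1],(800,300)))
cv2.imwrite('pics/t0b.png',cv2.resize(a['color'][:,:,::-1],(800,600),interpolation=cv2.INTER_CUBIC))
E
```

```text
pics
{'intrinsics': array([[435.2193226 ,   0.        , 251.32993067],
       [  0.        , 435.2193226 , 193.87514333],
       [  0.        ,   0.        ,   1.        ]]), 'pose': array([[ 0.00910062,  0.98542146, -0.16988741,  0.39337735],
       [-0.99927763,  0.01523106,  0.03481701, -0.17207264],
       [ 0.03689699,  0.16944784,  0.98484823,  0.93227508],
       [ 0.        ,  0.        ,  0.        ,  1.        ]])}
[[ 8.45230448e-01  2.21735390e-01 -4.86229274e-01  4.81977317e-04]
 [-5.34134177e-01  3.79330998e-01 -7.55518812e-01 -1.02117920e+00]
 [ 1.69165775e-02  8.98299177e-01  4.39058559e-01  5.62040709e-01]
 [ 0.00000000e+00  0.00000000e+00  0.00000000e+00  1.00000000e+00]] [[482.29002766   0.         265.62466973]
 [  0.         482.29002766 185.92752505]
 [  0.           0.           1.        ]]
{'t': 0.1, 'joint_positions': array([-6.90790441e+01,  1.77012719e+01,  9.36826885e+01,  3.09098074e-04,
        6.87372946e+01, -3.99249132e+00]), 'dq': array([ 0.02408927, -0.08272042, -0.12859066, -0.09796321,  0.0716742 ,
       -0.02747053]), 'joint_torque': array([ 1.78794808e-04, -4.16409087e+01, -2.77643734e+01, -9.86454643e-05,
        4.04462102e-03,  9.94447106e-06]), 'tool_pos': array([ 0.26300447, -0.56615957,  0.23813897]), 'eef_rot': array([-1.79879059e+02, -8.72958313e-03,  2.49133256e+01]), 'force': array([-0.30519226, -1.00300372,  0.02418991]), 'moment': array([-0.06143161,  0.04774372,  0.01005298]), 'gripper_width': 0.9980308032978213}
```

View pics/t0b.png

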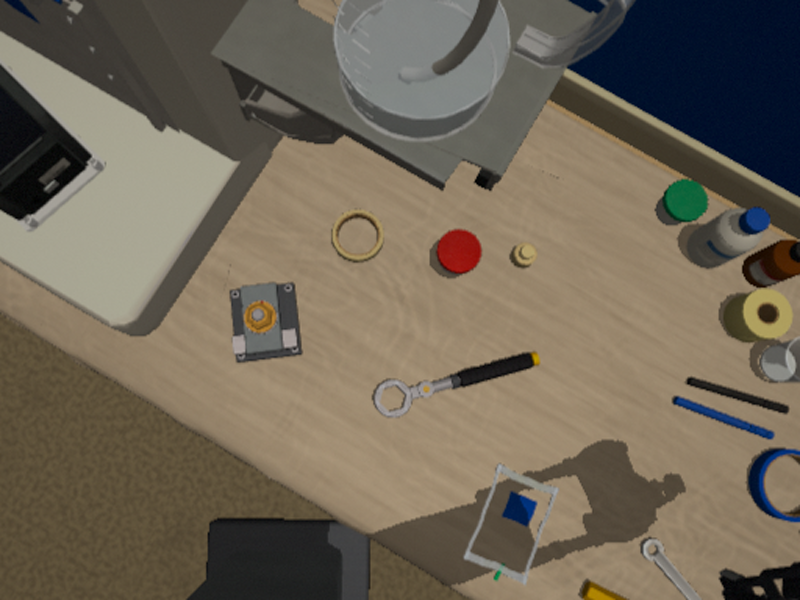

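View pics/s0.png

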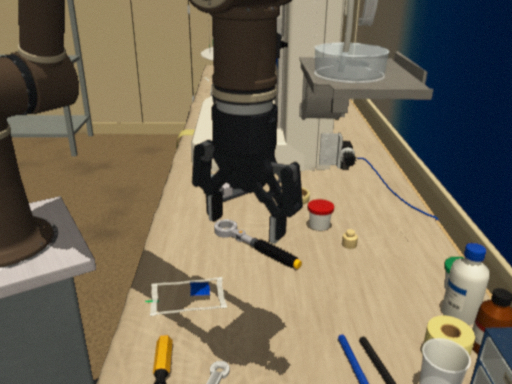

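```bash
python3 - <<'E'
from h import *
d=np.load('pics/t0.npz'); a=d['c']; D={'intrinsics':d['K'],'pose':d['P']}
hsv=cv2.cvtColor(a,cv2.COLOR_RGB2HSV)
# black handle
m=np.zeros(a.shape[:2],np.uint8); m[215:260,280:350]=1
blk=((hsv[...,2]<60)&(m>0)).astype(np.uint8)
n,l,s,c=cv2.connectedComponentsWithStats(blk); i=1+np.argmax(s[1:,4]); ys,xs=np.where(l==i)
pts=np.array([cast(D,x,y,.014)[:2] for x,y in zip(xs,ys)]); mu=pts.mean(0); w,V=np.linalg.eigh(np.cov(pts.T)); ax=V[:,1]
t=(pts-mu)@ax; print('handle',mu,np.degrees(np.arctan2(*ax[::-1])),t.min(),t.max(),s[i])
# ring: bright/grey low-sat
m[:]=0; m[235:272,232:300]=1
g=((hsv[...,1]<45)&(m>0)).astype(np.uint8)
n,l,s,c=cv2.connectedComponentsWithStats(g); print(s,c)
hole=cv2.findContours(g,cv2.RETR_CCOMP,cv2.CHAIN_APPROX_NONE)
for k,h in zip(hole[0],hole[1][0]):
    if len(k)>15: M=cv2.moments(k); print('cnt',cv2.contourArea(k),M['m10']/M['m00'],M['m01']/M['m00'],h[3],cast(D,M['m10']/M['m00'],M['m01']/M['m00'],.018))
def blob(lo,hi,box,z,name):
    m=np.zeros(a.shape[:2],np.uint8); x0,y0,x1,y1=box; m[y0:y1,x0:x1]=1
    q=cv2.inRange(hsv,lo,hi)*m; n,l,s,c=cv2.connectedComponentsWithStats(q)
    for i in range(1,n):
        if s[i,4]>3: print(name,s[i],c[i],cast(D,*c[i],z))
blob((8,110,60),(30,255,255),(145,180,195,232),.06,'nut')
blob((0,150,60),(6,255,255),(145,180,195,232),.057,'mark')
blob((170,150,60),(180,255,255),(145,180,195,232),.057,'mark')
blob((0,150,60),(8,255,255),(270,140,315,180),.054,'cup')
blob((15,60,100),(35,255,255),(325,150,347,173),.034,'weight')
blob((15,60,100),(35,200,255),(208,128,250,170),.01,'tape')
c1=cv2.resize(a[175:235,143:203],(400,400),interpolation=cv2.INTER_CUBIC)
c2=cv2.resize(a[230:280,230:280],(400,400),interpolation=cv2.INTER_CUBIC)
cv2.imwrite('pics/c1.png',np.hstack([c1,c2])[:,:,::-1])
E
```

```text
handle [ 0.4625746  -0.34093848] 105.97910795136995 -0.05511402465658919 0.05875364669007898 [288 226  54  23 502]
[[     0      0    512    384 196041]
 [   239    237     61     30    567]] [[255.4678052  191.33021154]
 [266.6313933  250.20458554]]
cnt 704.5 262.3021055121836 251.4208658623137 -1 [ 0.42955695 -0.22842276  0.018     ]
cnt 212.5 250.7498039215686 254.65568627450978 0 [ 0.42261811 -0.20435551  0.018     ]
cnt 26.0 272.4807692307692 248.6153846153846 0 [ 0.4356035  -0.24971727  0.018     ]
nut [156 193  21  20 278] [166.29496403 202.70503597] [ 0.52316051 -0.03177454  0.06      ]
cup [279 147  29  28 627] [293.35566188 160.42583732] [ 0.6169702  -0.29011679  0.054     ]
weight [325 150  22  23 457] [336.09190372 160.51203501] [ 0.62356315 -0.38462695  0.034     ]
tape [ 208  128   42   42 1662] [228.50842359 148.49097473] [ 0.65239201 -0.15382896  0.01      ]
```

View pics/c1.png

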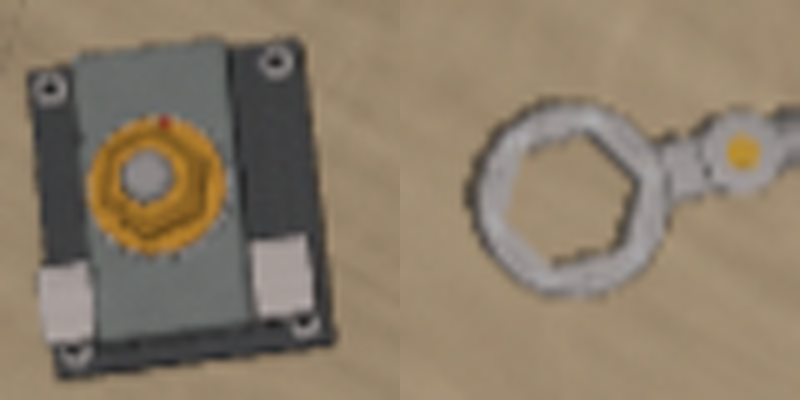

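Top view: the ring hole is at px (250.7, 254.7), the nut flange at about (165.9, 202.3), and the red mark at about (167.2, 192.8). The wrench points at about -74°. The nut's x axis is near -8°, so fitting with the handle at about -68° should work. I'm moving over the grip now.

>>> drive_tool(steps=[0.197, 0.234, -0.12, 81, 0.197, 0.234, -0.12, 81, 0.197, 0.234, -0.12, 81, 0.197, 0.234, -0.12, 81, 0.197, 0.234, -0.12, 81, 0.197, 0.234, -0.12, 81, 0.197, 0.234, -0.12, 81, 0.197, 0.234, -0.12, 81, 0.197, 0.234, -0.12, 81, 0.197, 0.234, -0.12, 81, 0.197, 0.234, -0.12, 81, 0.197, 0.234, -0.12, 81], jaw=90, grip_force=100)

```text
t: 1.1
tool_pos: [0.4602, -0.332, 0.1185]
eef_rot: [-179.9, -0.1, 106.3]
force: [0.1, -0.2, -0.3]
gripper_width: 0.646
```

```bash
python3 - <<'E'
from h import *
d=np.load('pics/t0.npz'); D={'intrinsics':d['K'],'pose':d['P']}
c=cast(D,165.9,202.3,.056);m=cast(D,167.25,192.8,.057);print(c,m,np.hypot(*(m-c)[:2]),np.degrees(np.arctan2(*(m-c)[1::-1])))
for k in [(153,238),(208,168),(165,122),(97,200),(205,205),(110,215)]: pass
o=ctrl.observe();print(o['tool_pos'],o['eef_rot'],o['force'],o['gripper_width'],o['joint_positions'])
E
```

```text
[ 0.52457201 -0.03030276  0.056     ] [ 0.5439385  -0.03236263  0.057     ] 0.01947572472905107 -6.071326089291706
[ 0.46016128 -0.33196019  0.11850456] [-1.79949844e+02 -6.90105415e-02  1.06259861e+02] [ 0.05673666 -0.21353256 -0.25899873] 0.6455532752053609 [-4.02015577e+01  1.97360173e+01  1.06422148e+02 -4.55015661e-03
  5.39270669e+01 -5.64587668e+01]
```

>>> drive_tool(steps=[0, 0, -0.04, 0, 0, 0, -0.075, 0, 0, 0, -0.09, 0, 0, 0, -0.1, 0, 0, 0, -0.106, 0, 0, 0, -0.11, 0, 0, 0, -0.11, 0])

```text
t: 1.68
tool_pos: [0.4605, -0.3331, 0.0093]
eef_rot: [180.0, 0.0, 105.9]
force: [-0.8, 0.4, 0.5]
gripper_width: 0.648
```

>>> drive_tool(steps=[0, 0, 0, 0, 0, 0, 0, 0, 0, 0, 0, 0, 0, 0, 0, 0, 0, 0, 0, 0, 0, 0, 0, 0, 0, 0, 0, 0, 0, 0, 0, 0], jaw=255, grip_force=100)

```text
t: 2.35
tool_pos: [0.4611, -0.3338, 0.011]
eef_rot: [179.9, 0.1, 105.9]
force: [-1.0, 0.6, 4.7]
gripper_width: 0.23
```

>>> drive_tool(steps=[0, 0, 0.005, 0, 0, 0, 0.015, 0, 0, 0, 0.03, 0, 0, 0, 0.05, 0, 0, 0, 0.07, 0, 0, 0, 0.09, 0, 0, 0, 0.1, 0, 0, 0, 0.1, 0, 0, 0, 0.1, 0])

```text
t: 3.1
tool_pos: [0.4604, -0.3329, 0.1097]
eef_rot: [180.0, 0.1, 105.9]
force: [0.3, 0.4, -4.0]
gripper_width: 0.228
```

```bash
python3 - <<'E'
from h import *
a=snap('top','t1');b=snap('scene','s1')
o=ctrl.observe();print(o['t'],o['tool_pos'],o['eef_rot'],o['force'],o['moment'],o['gripper_width'])
c1=cv2.resize(a['color'][160:290,140:340],(800,520),interpolation=cv2.INTER_CUBIC)
cv2.imwrite('pics/c2.png',c1[:,:,::-1])
cv2.imwrite('pics/c2s.png',cv2.resize(b['color'][150:300,180:340],(800,750))[:600,:,::-1])
E
```

```text
3.2 [ 0.45917756 -0.33196265  0.1078729 ] [-1.79909574e+02 -1.33748862e-01  1.05910760e+02] [ 0.23647919  0.14332519 -3.84794659] [-0.12852222 -0.05512394 -0.00344382] 0.2279118346100809
```

View pics/c2.png

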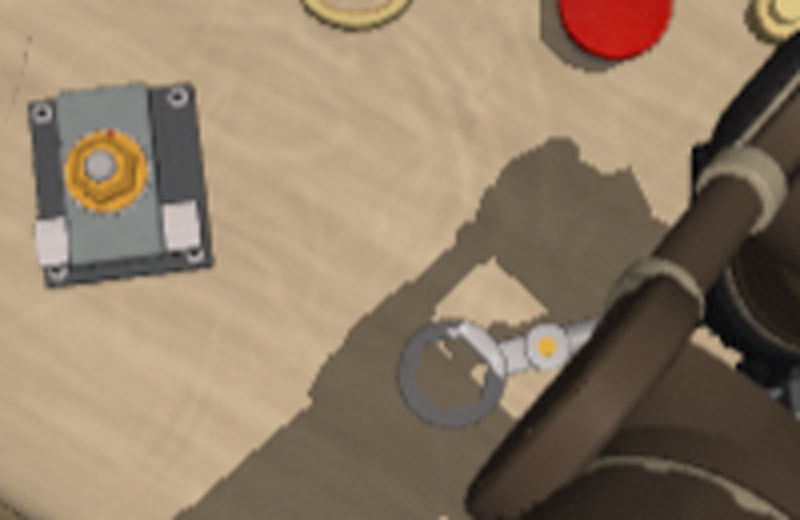

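View pics/c2s.png

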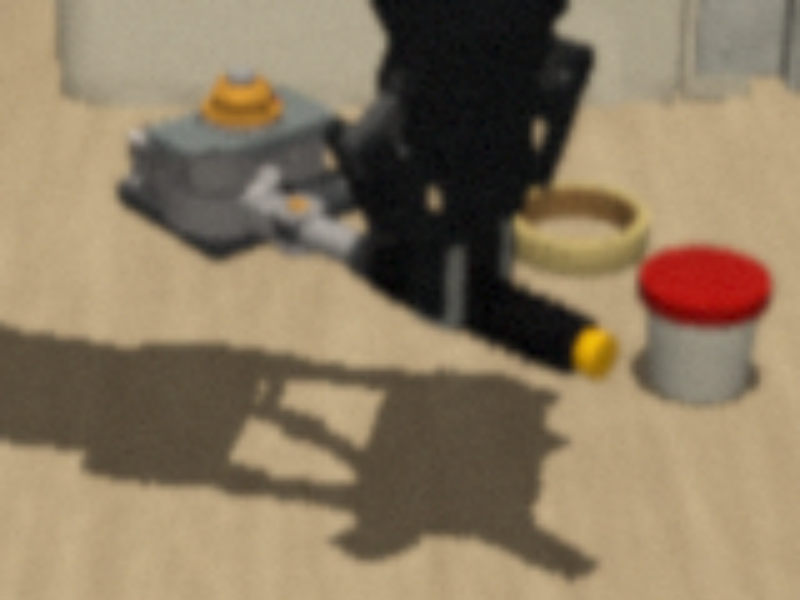

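```bash
python3 - <<'E'
from h import *
d=np.load('pics/t1.npz'); D={'intrinsics':d['K'],'pose':d['P']}
for z in (.1,.11,.118,.126): print(z,cast(D,252.4,252.75,z), 'diam',51e-3/np.linalg.norm(cast(D,252.4,252.75,z)-d['P'][:3,3])*435*1.0)
# ring outer contour: fit
a=d['c'];hsv=cv2.cvtColor(a,cv2.COLOR_RGB2HSV)
print(cast(D,140+547/4-.5,160+346/4-.5,.118),'hinge')
b=np.load('pics/s1.npz');B={'intrinsics':b['K'],'pose':b['P']}
# scene: expected vs seen ring / hinge / cap
r=np.array([.4208,-.2026]);u=np.array([np.cos(np.radians(-74.1)),np.sin(np.radians(-74.1))])
for nm,s,z in (('ring',0,.118),('hinge',.046,.118),('cap',.2065,.11)):
    p=[*(r+s*u),z];q=proj(B,p);print(nm,q,'crop',(q-[180,150])*5,'top',proj(D,p))
for i in range(3):
    o=ctrl.observe();print(o['t'],o['tool_pos'],o['force'],o['moment'])
E
```

```text
0.1 [ 0.42361112 -0.20456012  0.1       ] diam 26.618035477522664
0.11 [ 0.42324785 -0.20416977  0.11      ] diam 26.94174753176715
0.118 [ 0.42295724 -0.20385749  0.118     ] diam 27.20644184205346
0.126 [ 0.42266662 -0.20354522  0.126     ] diam 27.47638883728336
[ 0.43590646 -0.24826839  0.118     ] hinge
ring [223.22470541 183.63855586] crop [216.12352704 168.19277929] top [251.71283371 253.91509854]
hinge [238.74881487 190.38620865] crop [293.74407435 201.93104326] top [275.48675874 247.34265244]
cap [300.12024609 220.88653336] crop [600.60123047 354.4326668 ] top [355.6210181  225.28589828]
3.2 [ 0.45917756 -0.33196265  0.1078729 ] [ 0.23647919  0.14332519 -3.84794659] [-0.12852222 -0.05512394 -0.00344382]
3.2 [ 0.45917756 -0.33196265  0.1078729 ] [ 0.23647919  0.14332519 -3.84794659] [-0.12852222 -0.05512394 -0.00344382]
3.2 [ 0.45917756 -0.33196265  0.1078729 ] [ 0.23647919  0.14332519 -3.84794659] [-0.12852222 -0.05512394 -0.00344382]
```

The wrench is held level. The ring appears at px (252.4, 252.8), which casts to (0.423, -0.204), and the hinge and cap match their expected positions. Next I carry it over the nut.

>>> drive_tool(steps=[0.02, 0.03, 0, 2, 0.04, 0.06, 0, 4, 0.06, 0.09, 0, 6, 0.08, 0.12, 0, 8, 0.1, 0.15, 0, 8, 0.112, 0.17, 0, 8, 0.119, 0.18, 0, 8, 0.119, 0.18, 0, 8, 0.119, 0.18, 0, 8, 0.119, 0.18, 0, 8])

```text
t: 4.03
tool_pos: [0.578, -0.1536, 0.1082]
eef_rot: [-179.9, -0.1, 113.9]
force: [0.4, -0.1, -2.7]
gripper_width: 0.228
```

```bash
python3 - <<'E'
from h import *
a=snap('top','t2');b=snap('scene','s2')
o=ctrl.observe();print(o['t'],o['tool_pos'],o['eef_rot'],o['force'],o['moment'])
c1=cv2.resize(a['color'][165:235,130:230],(800,560),interpolation=cv2.INTER_CUBIC)
cv2.imwrite('pics/c3.png',c1[:,:,::-1])
d=np.load('pics/t0.npz'); D={'intrinsics':d['K'],'pose':d['P']}
print('stud',cast(D,164.7,200.75,.077)); print('expect nut top px',proj(D,[.5246,-.0303,.077]),'hole centre px',proj(D,[.5246,-.0303,.117]))
E
```

```text
4.1333 [ 0.57816709 -0.15410783  0.10873137] [-1.79926196e+02 -3.03172152e-02  1.13816491e+02] [-0.41471833 -0.67525481 -3.77737571] [-0.04145807 -0.12109307 -0.01644031]
stud [ 0.524488   -0.03121522  0.077     ]
expect nut top px [164.23621442 200.68717003] hole centre px [160.83660074 197.41812895]
```

View pics/c3.png

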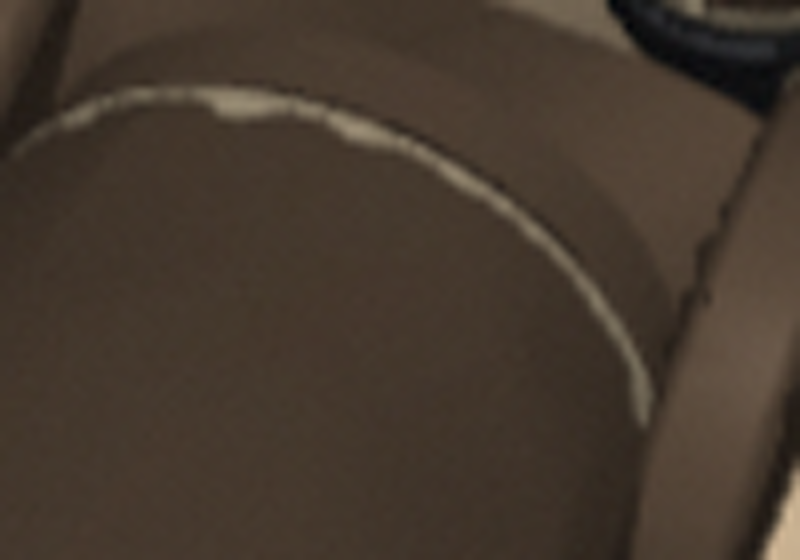

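The arm hides the nut in the top camera, so I'm using the scene view.

```bash
python3 - <<'E'
from h import *
b=np.load('pics/s2.npz');B={'intrinsics':b['K'],'pose':b['P']};b1=np.load('pics/s1.npz')
N=[.5246,-.0305]
for z in (.053,.057,.077,.099,.117): print(z,proj(B,[*N,z]),(proj(B,[*N,z])-[180,110])*5)
x=cv2.resize(b['c'][110:220,180:260],(400,550),interpolation=cv2.INTER_CUBIC);y=cv2.resize(b1['c'][110:220,180:260],(400,550),interpolation=cv2.INTER_CUBIC)
cv2.imwrite('pics/c4.png',np.hstack([x,y])[:,:,::-1])
E
```

```text
0.053 [228.36984007 172.27043335] [241.84920036 311.35216675]
0.057 [228.34307126 170.83626121] [241.7153563  304.18130603]
0.077 [228.20806762 163.60327475] [241.04033811 268.01637373]
0.099 [228.05729407 155.52539583] [240.28647037 227.62697916]
0.117 [227.93212656 148.81939152] [239.66063278 194.09695761]
```

View pics/c4.png

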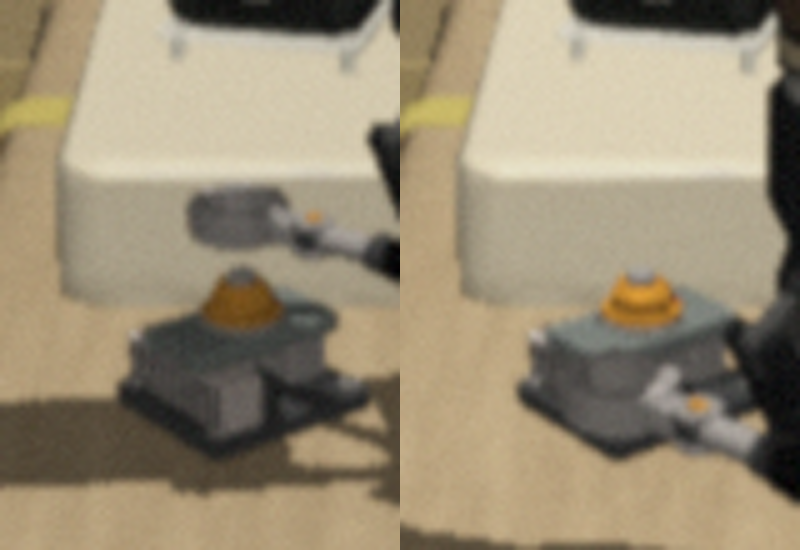

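The ring sits over the nut within about 1 mm sideways in the scene view (ring centre crop x≈238, nut≈242). Descending gently.

>>> drive_tool(steps=[0.0005, 0, -0.01, 0, 0.001, 0, -0.02, 0, 0.001, 0, -0.025, 0, 0.001, 0, -0.027, 0, 0.001, 0, -0.029, 0, 0.001, 0, -0.03, 0, 0.001, 0, -0.03, 0])

```text
t: 4.72
tool_pos: [0.5802, -0.1528, 0.0791]
eef_rot: [-180.0, -0.0, 113.9]
force: [-1.1, 0.1, -3.3]
gripper_width: 0.23
```

```bash
python3 - <<'E'
from h import *
o=ctrl.observe();print(o['t'],o['tool_pos'],o['eef_rot'],o['force'],o['moment'])
E
```

```text
4.7167 [ 0.58022091 -0.15283668  0.07905884] [-1.79990857e+02 -8.55695120e-03  1.13913378e+02] [-1.08748467  0.14343924 -3.25136294] [-0.12768238 -0.07876911  0.02507039]
```

>>> drive_tool(steps=[0, 0, -0.001, 0, 0, 0, -0.002, 0, 0, 0, -0.003, 0, 0, 0, -0.003, 0])

```text
t: 5.05
tool_pos: [0.5802, -0.1528, 0.0763]
eef_rot: [-180.0, 0.0, 113.9]
force: [-1.2, 0.4, -3.8]
gripper_width: 0.231
```

>>> drive_tool(steps=[0, 0, -0.001, 0, 0, 0, -0.002, 0, 0, 0, -0.003, 0, 0, 0, -0.003, 0])

```text
t: 5.38
tool_pos: [0.58, -0.1528, 0.073]
eef_rot: [-180.0, -0.0, 113.9]
force: [0.3, -0.7, -2.9]
gripper_width: 0.228
```

>>> drive_tool(steps=[0, 0, -0.001, 0, 0, 0, -0.002, 0, 0, 0, -0.003, 0, 0, 0, -0.003, 0])

```text
t: 5.72
tool_pos: [0.58, -0.1528, 0.07]
eef_rot: [-180.0, -0.0, 113.9]
force: [0.1, 0.9, -2.6]
gripper_width: 0.229
```

>>> drive_tool(steps=[0, 0, -0.001, 0, 0, 0, -0.002, 0, 0, 0, -0.002, 0])

```text
t: 5.97
tool_pos: [0.5802, -0.1529, 0.0681]
eef_rot: [-180.0, -0.0, 113.9]
force: [0.3, -0.6, -3.0]
gripper_width: 0.231
```

```bash
python3 - <<'E'
from h import *
o=ctrl.observe();print(o['t'],o['tool_pos'],o['eef_rot'],o['force'],o['moment'])
b=snap('scene','s3')
x=cv2.resize(b['color'][110:220,180:260],(400,550),interpolation=cv2.INTER_CUBIC)
cv2.imwrite('pics/c5.png',x[:,:,::-1])
E
```

```text
5.9667 [ 0.58022922 -0.15285142  0.06810684] [-1.79998365e+02 -4.86181296e-03  1.13903832e+02] [ 0.30215117 -0.59775046 -2.97526013] [-0.10420433 -0.07249099  0.01624231]
```

View pics/c5.png

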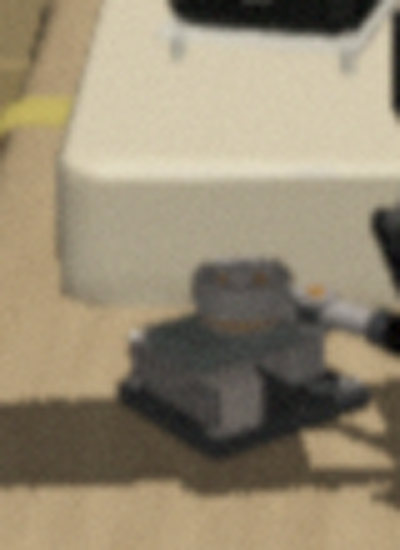

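The ring is down over the nut (ring px about (229, 169)), with about 0.5 mm left to the flange and no side load. I'm printing an arc table for turning about the nut axis.

```bash
python3 - <<'E'
import numpy as np
a0=np.radians(-65.86);r=.1345
for d in range(0,61,1):
    a=a0-np.radians(d); print(d,round(r*(np.cos(a)-np.cos(a0)),4),round(r*(np.sin(a)-np.sin(a0)),4),end=' | ')
E
```

```text
0 0.0 0.0 | 1 -0.0022 -0.0009 | 2 -0.0043 -0.0018 | 3 -0.0065 -0.0027 | 4 -0.0087 -0.0035 | 5 -0.0109 -0.0043 | 6 -0.0131 -0.0051 | 7 -0.0154 -0.0058 | 8 -0.0176 -0.0065 | 9 -0.0199 -0.0071 | 10 -0.0221 -0.0077 | 11 -0.0244 -0.0082 | 12 -0.0267 -0.0088 | 13 -0.029 -0.0092 | 14 -0.0313 -0.0097 | 15 -0.0336 -0.0101 | 16 -0.036 -0.0104 | 17 -0.0383 -0.0107 | 18 -0.0406 -0.011 | 19 -0.043 -0.0112 | 20 -0.0453 -0.0114 | 21 -0.0476 -0.0116 | 22 -0.05 -0.0117 | 23 -0.0523 -0.0117 | 24 -0.0547 -0.0118 | 25 -0.057 -0.0117 | 26 -0.0594 -0.0117 | 27 -0.0617 -0.0116 | 28 -0.0641 -0.0115 | 29 -0.0664 -0.0113 | 30 -0.0687 -0.0111 | 31 -0.0711 -0.0108 | 32 -0.0734 -0.0105 | 33 -0.0757 -0.0102 | 34 -0.078 -0.0098 | 35 -0.0803 -0.0094 | 36 -0.0826 -0.0089 | 37 -0.0849 -0.0084 | 38 -0.0872 -0.0078 | 39 -0.0895 -0.0073 | 40 -0.0918 -0.0066 | 41 -0.094 -0.006 | 42 -0.0963 -0.0053 | 43 -0.0985 -0.0045 | 44 -0.1007 -0.0038 | 45 -0.1029 -0.0029 | 46 -0.1051 -0.0021 | 47 -0.1073 -0.0012 | 48 -0.1094 -0.0003 | 49 -0.1116 0.0007 | 50 -0.1137 0.0017 | 51 -0.1158 0.0027 | 52 -0.1179 0.0038 | 53 -0.1199 0.0049 | 54 -0.122 0.0061 | 55 -0.124 0.0073 | 56 -0.126 0.0085 | 57 -0.128 0.0098 | 58 -0.1299 0.011 | 59 -0.1319 0.0124 | 60 -0.1338 0.0137 |
```

>>> drive_tool(steps=[-0.0022, -0.0009, 0, -1, -0.0043, -0.0018, 0, -2, -0.0065, -0.0027, 0, -3, -0.0087, -0.0035, 0, -4, -0.0109, -0.0043, 0, -5, -0.0131, -0.0051, 0, -6, -0.0154, -0.0058, 0, -7, -0.0176, -0.0065, 0, -8, -0.0199, -0.0071, 0, -9, -0.0221, -0.0077, 0, -10])

```text
t: 6.85
tool_pos: [0.5577, -0.1604, 0.0682]
eef_rot: [-180.0, -0.0, 103.8]
force: [-1.2, 1.1, -3.3]
gripper_width: 0.228
```

```bash
python3 - <<'E'
from h import *
o=ctrl.observe();print(o['t'],o['tool_pos'],o['eef_rot'],o['force'],o['moment'])
E
```

```text
6.85 [ 0.55768148 -0.1603661   0.06818195] [-1.79973668e+02 -2.66332458e-02  1.03836435e+02] [-1.22796142  1.07401504 -3.26369259] [0.11843976 0.08538243 0.24799163]
```

>>> drive_tool(steps=[-0.0023, -0.0005, 0, -1, -0.0046, -0.0011, 0, -2, -0.0069, -0.0015, 0, -3, -0.0092, -0.002, 0, -4, -0.0115, -0.0024, 0, -5, -0.0139, -0.0027, 0, -6, -0.0162, -0.003, 0, -7, -0.0185, -0.0033, 0, -8])

```text
t: 7.52
tool_pos: [0.5392, -0.1637, 0.0682]
eef_rot: [-180.0, -0.0, 95.8]
force: [-2.5, 3.0, -2.7]
gripper_width: 0.232
```

```bash
python3 - <<'E'
from h import *
o=ctrl.observe();print(o['t'],o['tool_pos'],o['eef_rot'],o['force'],o['moment'])
E
```

```text
7.5167 [ 0.53924451 -0.16370585  0.06819521] [-1.79979781e+02 -1.94223631e-02  9.58179174e+01] [-2.45372986  3.00221344 -2.70566764] [0.24636188 0.24316877 0.33676376]
```

>>> drive_tool(steps=[-0.0007, 0.0008, 0, 0, -0.0031, 0.0006, 0, -1, -0.0054, 0.0004, 0, -2])

```text
t: 7.77
tool_pos: [0.5346, -0.164, 0.0686]
eef_rot: [179.9, 0.1, 93.8]
force: [-0.8, -1.0, -2.8]
gripper_width: 0.236
```

```bash
cat > o.py <<'E'
from h import *
o=ctrl.observe();print(o['t'],o['tool_pos'].round(4),o['eef_rot'].round(2),o['force'].round(2),o['moment'].round(3))
E
python3 o.py
```

```text
7.7667 [ 0.5346 -0.164   0.0686] [1.7994e+02 7.0000e-02 9.3840e+01] [-0.8  -1.03 -2.83] [-0.15   0.033  0.189]
```

>>> drive_tool(steps=[-0.0023, -0.0002, 0, -1, -0.0047, -0.0003, 0, -2, -0.007, -0.0003, 0, -3, -0.0094, -0.0004, 0, -4])

```text
t: 8.1
tool_pos: [0.525, -0.1644, 0.0685]
eef_rot: [179.9, 0.0, 89.8]
force: [-0.4, -2.1, -3.6]
gripper_width: 0.231
```

```bash
python3 o.py
```

```text
8.1 [ 0.525  -0.1644  0.0685] [1.7994e+02 5.0000e-02 8.9800e+01] [-0.35 -2.14 -3.61] [-0.406 -0.003  0.166]
```

>>> drive_tool(steps=[-0.0023, -0.0003, 0, -1, -0.0047, -0.0002, 0, -2, -0.007, -0.0001, 0, -3])

```text
t: 8.35
tool_pos: [0.5179, -0.1642, 0.0684]
eef_rot: [180.0, 0.0, 86.8]
force: [-0.6, -1.8, -3.1]
gripper_width: 0.231
```

```bash
python3 o.py
```

```text
8.35 [ 0.5179 -0.1642  0.0684] [1.7996e+02 2.0000e-02 8.6800e+01] [-0.61 -1.79 -3.08] [-0.485 -0.05   0.197]
```

>>> drive_tool(steps=[-0.0023, -0.0001, 0, -1, -0.0047, 0, 0, -2, -0.007, 0.0002, 0, -3])

```text
t: 8.6
tool_pos: [0.5108, -0.1637, 0.0684]
eef_rot: [180.0, -0.0, 83.8]
force: [0.6, -1.2, -3.0]
gripper_width: 0.232
```

```bash
python3 o.py
```

```text
8.6 [ 0.5108 -0.1637  0.0684] [ 1.7998e+02 -1.0000e-02  8.3790e+01] [ 0.55 -1.24 -3.  ] [-0.29  -0.072  0.054]
```

>>> drive_tool(steps=[-0.0024, 0.0003, 0, -1, -0.0047, 0.0006, 0, -2, -0.007, 0.0009, 0, -3])

```text
t: 8.85
tool_pos: [0.5038, -0.1628, 0.0684]
eef_rot: [180.0, -0.0, 80.8]
force: [1.5, -1.0, -3.4]
gripper_width: 0.233
```

```bash
python3 o.py
```

```text
8.85 [ 0.5038 -0.1628  0.0684] [ 1.7998e+02 -1.0000e-02  8.0800e+01] [ 1.46 -0.99 -3.39] [-0.252 -0.055  0.06 ]
```

>>> drive_tool(steps=[-0.0023, 0.0004, 0, -1, -0.0046, 0.0008, 0, -2, -0.0069, 0.0013, 0, -3])

```text
t: 9.1
tool_pos: [0.4968, -0.1615, 0.0683]
eef_rot: [180.0, -0.0, 77.8]
force: [1.1, -1.2, -2.2]
gripper_width: 0.231
```

```bash
python3 o.py
```

```text
9.1 [ 0.4968 -0.1615  0.0683] [179.98  -0.    77.8 ] [ 1.11 -1.24 -2.22] [-0.284 -0.12  -0.031]
```

>>> drive_tool(steps=[-0.0023, 0.0005, 0, -1, -0.0046, 0.0011, 0, -2, -0.0069, 0.0016, 0, -3])

```text
t: 9.35
tool_pos: [0.4901, -0.1599, 0.0684]
eef_rot: [180.0, -0.0, 74.8]
force: [1.0, -0.3, -4.0]
gripper_width: 0.23
```

```bash
python3 o.py
```

```text
9.35 [ 0.4901 -0.1599  0.0684] [179.96  -0.    74.83] [ 0.98 -0.26 -3.97] [-0.257 -0.297  0.136]
```

>>> drive_tool(steps=[-0.0023, 0.0007, 0, -1, -0.0045, 0.0013, 0, -2])

```text
t: 9.52
tool_pos: [0.486, -0.1587, 0.0685]
eef_rot: [179.9, 0.0, 72.9]
force: [2.9, -0.4, -2.9]
gripper_width: 0.228
```

```bash
python3 o.py
```

```text
9.5167 [ 0.486  -0.1587  0.0685] [1.7991e+02 1.0000e-02 7.2860e+01] [ 2.86 -0.4  -2.92] [-0.211 -0.366  0.3  ]
```

>>> drive_tool(steps=[-0.0023, 0.0007, 0, -1, -0.0045, 0.0015, 0, -2])

```text
t: 9.68
tool_pos: [0.4821, -0.1575, 0.0687]
eef_rot: [179.8, 0.0, 70.8]
force: [4.6, -1.0, -4.5]
gripper_width: 0.227
```

```bash
python3 o.py
```

```text
9.6833 [ 0.4821 -0.1575  0.0687] [179.82   0.    70.81] [ 4.62 -1.01 -4.49] [-0.332 -0.662  0.098]
```

>>> drive_tool(steps=[-0.0022, 0.0007, 0, -1, -0.0044, 0.0016, 0, -2])

```text
t: 9.85
tool_pos: [0.4785, -0.1562, 0.0689]
eef_rot: [179.7, -0.0, 68.8]
force: [5.7, -1.5, -4.4]
gripper_width: 0.232
```

```bash
python3 o.py; python3 - <<'E'
from h import *
a=snap('top','t4');b=snap('scene','s4')
x=cv2.resize(a['color'][175:265,130:250],(800,600),interpolation=cv2.INTER_CUBIC)
cv2.imwrite('pics/c6.png',x[:,:,::-1])
E
```

```text
9.85 [ 0.4785 -0.1562  0.0689] [ 1.7972e+02 -1.0000e-02  6.8760e+01] [ 5.72 -1.51 -4.39] [-0.483 -0.902 -0.025]
```

>>> drive_tool(steps=[-0.0022, 0.0008, 0, -1.5, -0.0044, 0.0017, 0, -3])

```text
t: 10.12
tool_pos: [0.474, -0.1544, 0.0689]
eef_rot: [179.8, -0.0, 65.8]
force: [5.8, -0.9, -3.7]
gripper_width: 0.233
```

```bash
python3 o.py; python3 - <<'E'
from h import *
b=snap('scene','s5')
x=cv2.resize(b['color'][130:220,180:300],(800,600),interpolation=cv2.INTER_CUBIC)
cv2.imwrite('pics/c6.png',x[:,:,::-1])
E
```

```text
10.1167 [ 0.474  -0.1544  0.0689] [ 1.7975e+02 -4.0000e-02  6.5750e+01] [ 5.76 -0.91 -3.67] [-0.38  -0.824  0.058]
```

View pics/c6.png

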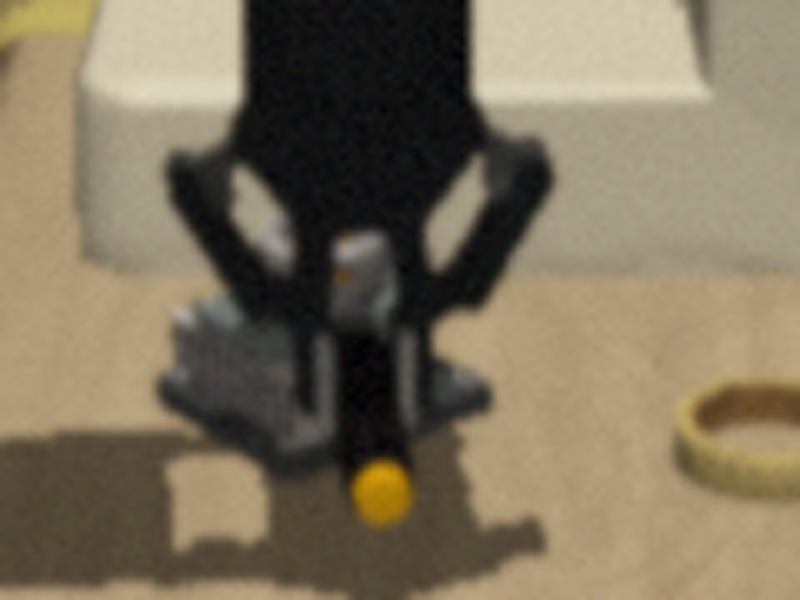

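The force has levelled at about 5.9 N tangential, so the wrench is yielding, with the hinge at an estimated 0.09–0.10 rad. One small margin step, then hold.

>>> drive_tool(steps=[-0.0015, 0.0006, 0, -1, -0.0033, 0.0014, 0, -2.3, -0.0033, 0.0014, 0, -2.3])

```text
t: 10.42
tool_pos: [0.4707, -0.1528, 0.0689]
eef_rot: [179.7, -0.1, 63.5]
force: [5.8, -0.2, -4.8]
gripper_width: 0.23
```

```bash
python3 o.py; python3 -c "
import math
x,y=.4707-.5243,-.1530+.0298;print(math.degrees(math.atan2(y,x)))"
```

```text
10.4167 [ 0.4707 -0.1528  0.0689] [ 1.7974e+02 -6.0000e-02  6.3460e+01] [ 5.8  -0.19 -4.76] [-0.332 -0.865  0.077]
-113.51216866228556
```

The two geometric estimates agree at 0.13–0.14 rad, so the wrench has clicked. Turning back to relieve the load.

>>> drive_tool(steps=[0.0022, -0.0009, 0, 1.5, 0.0048, -0.002, 0, 3.3, 0.0077, -0.0031, 0, 5.3, 0.0099, -0.0039, 0, 6.3, 0.0121, -0.0047, 0, 7.3, 0.0144, -0.0055, 0, 8.3, 0.0166, -0.0062, 0, 9.3, 0.0189, -0.0069, 0, 10.3, 0.0211, -0.0075, 0, 11.3, 0.0211, -0.0075, 0, 11.3])

```text
t: 11.25
tool_pos: [0.4899, -0.1599, 0.0681]
eef_rot: [-179.9, -0.0, 74.9]
force: [2.2, -0.7, -2.9]
gripper_width: 0.226
```

```bash
python3 o.py
```

```text
11.25 [ 0.4899 -0.1599  0.0681] [-1.7995e+02 -2.0000e-02  7.4940e+01] [ 2.2  -0.67 -2.88] [-0.17  -0.321 -0.174]
```

>>> drive_tool(steps=[0.0023, -0.0005, 0, 1, 0.0046, -0.0011, 0, 2, 0.0069, -0.0016, 0, 3, 0.0092, -0.0021, 0, 4, 0.0092, -0.0021, 0, 4])

```text
t: 11.67
tool_pos: [0.4992, -0.162, 0.0681]
eef_rot: [-179.9, -0.0, 79.0]
force: [0.4, -0.0, -2.8]
gripper_width: 0.229
```

```bash
python3 o.py
```

```text
11.6667 [ 0.4992 -0.162   0.0681] [-179.95   -0.     79.01] [ 0.44 -0.04 -2.77] [-0.186 -0.101 -0.099]
```

Unloaded. Lifting gradually while watching the force.

>>> drive_tool(steps=[0, 0, 0.001, 0, 0, 0, 0.003, 0, 0, 0, 0.005, 0, 0, 0, 0.006, 0])

```text
t: 12.0
tool_pos: [0.4989, -0.1619, 0.0745]
eef_rot: [-180.0, -0.0, 78.9]
force: [-0.2, 0.6, -2.8]
gripper_width: 0.233
```

>>> drive_tool(steps=[0, 0, 0.003, 0, 0, 0, 0.006, 0, 0, 0, 0.01, 0, 0, 0, 0.015, 0, 0, 0, 0.025, 0, 0, 0, 0.035, 0, 0, 0, 0.04, 0, 0, 0, 0.04, 0])

```text
t: 12.67
tool_pos: [0.5009, -0.1627, 0.1166]
eef_rot: [179.8, 0.1, 78.9]
force: [0.3, 0.8, -1.8]
gripper_width: 0.229
```

```bash
python3 o.py
```

```text
12.6667 [ 0.5009 -0.1627  0.1166] [1.7975e+02 5.0000e-02 7.8920e+01] [ 0.34  0.76 -1.76] [-0.085 -0.028 -0.034]
```

>>> drive_tool(steps=[-0.008, -0.034, 0, 5, -0.016, -0.068, 0, 11, -0.024, -0.102, 0, 17, -0.032, -0.136, 0, 22, -0.038, -0.162, 0, 26, -0.04, -0.171, 0, 27, -0.04, -0.171, -0.02, 27, -0.04, -0.171, -0.05, 27, -0.04, -0.171, -0.075, 27, -0.04, -0.171, -0.09, 27, -0.04, -0.171, -0.095, 27, -0.04, -0.171, -0.095, 27])

```text
t: 13.67
tool_pos: [0.458, -0.332, 0.0175]
eef_rot: [-179.9, -0.2, 105.9]
force: [0.1, 0.6, -3.1]
gripper_width: 0.228
```

```bash
python3 o.py
```

```text
13.6667 [ 0.458  -0.332   0.0175] [-179.88   -0.19  105.91] [ 0.1   0.57 -3.05] [-0.162  0.002  0.03 ]
```

>>> drive_tool(steps=[0, 0, -0.003, 0, 0, 0, -0.006, 0, 0, 0, -0.0075, 0, 0, 0, -0.0085, 0, 0, 0, -0.0085, 0])

```text
t: 14.08
tool_pos: [0.4596, -0.3333, 0.0114]
eef_rot: [180.0, 0.1, 105.9]
force: [0.4, 0.4, -2.2]
gripper_width: 0.23
```

```bash
python3 o.py
```

```text
14.0833 [ 0.4596 -0.3333  0.0114] [1.7996e+02 5.0000e-02 1.0592e+02] [ 0.44  0.42 -2.24] [-0.153 -0.043 -0.018]
```

Within a millimetre of the bench. I'll lower slightly more, open moderately, rise and check.

>>> drive_tool(steps=[0, 0, -0.001, 0, 0, 0, -0.001, 0])

```text
t: 14.25
tool_pos: [0.4597, -0.3334, 0.011]
eef_rot: [180.0, 0.0, 105.9]
force: [-1.5, 1.4, 4.1]
gripper_width: 0.232
```

>>> drive_tool(steps=[0, 0, 0, 0, 0, 0, 0, 0, 0, 0, 0.001, 0, 0, 0, 0.001, 0, 0, 0, 0.001, 0, 0, 0, 0.01, 0, 0, 0, 0.03, 0, 0, 0, 0.07, 0, 0, 0, 0.11, 0, 0, -0.03, 0.15, 0, 0, -0.07, 0.17, 0, 0, -0.11, 0.17, 0], jaw=90)

```text
t: 15.25
tool_pos: [0.4621, -0.4374, 0.1862]
eef_rot: [179.7, 0.5, 106.1]
force: [1.1, -0.6, 1.3]
gripper_width: 0.648
```

>>> drive_tool(steps=[-0.04, -0.02, 0, 0, -0.08, -0.04, 0, 0, -0.12, -0.06, 0, 0, -0.14, -0.08, 0, 0, -0.14, -0.08, 0, 0, -0.14, -0.08, 0, 0])

```text
t: 15.75
tool_pos: [0.3175, -0.5166, 0.1796]
eef_rot: [180.0, 0.0, 105.7]
force: [0.8, 0.2, 0.7]
gripper_width: 0.65
```

```bash
python3 o.py; python3 - <<'E'
from h import *
a=snap('top','t6');b=snap('scene','s6')
x=cv2.resize(a['color'][120:280,140:360],(400,291),interpolation=cv2.INTER_CUBIC)
z=cv2.resize(a['color'][175:235,143:203],(400,400),interpolation=cv2.INTER_CUBIC)
y=cv2.resize(b['color'][100:300,150:350],(400,400),interpolation=cv2.INTER_CUBIC)
im=np.zeros((600,800,3),np.uint8); im[:291,:400]=x; im[:400,400:]=z; im[300:600,:400]=cv2.resize(b['color'][110:290,150:390],(400,300)); cv2.imwrite('pics/c7.png',im[:,:,::-1])
E
```

```text
15.75 [ 0.3175 -0.5166  0.1796] [1.7998e+02 4.0000e-02 1.0567e+02] [0.8  0.22 0.71] [ 0.002 -0.003 -0.03 ]
```

View pics/c7.png

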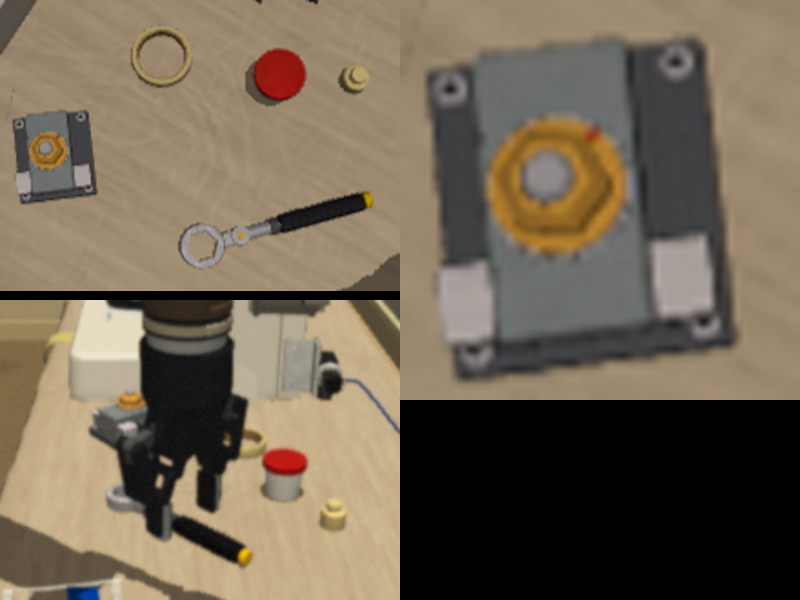

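The wrench lies flat and straight (ring at crop px (203, 246)). The red mark moved from crop (165, 122) to (193, 133), about 9–10 mm. The bystanders haven't moved. Handing in.

```bash
python3 -c "
from rig import ctrl
print(ctrl.finish_job())"
```

```text
the job is handed in; nothing more can be done
None
```

The job is handed in after about 16 s on the robot's clock. No verdict was reported, so what follows rests on my own checks.

- **Fitting:** I gripped the wrench by its handle and lowered the ring over the nut with no noticeable contact force. It came to about 0.5 mm above the flange by the tool height, well inside the 6 mm limit.
- **Tightening:** I turned about 45° clockwise, including the play. The tangential force then levelled off at about 5.9 N. Two geometric estimates from the tool pose put the hinge break-over at 0.13–0.14 rad, and I stopped there. The hinge angle was never seen directly in a camera, because the arm hid it.
- **Removing:** I turned back until the load was gone and lifted the ring off without any jamming. I then laid the wrench back at its original spot.
- **Last checks:** In the final pictures the wrench lies flat and straight, roughly 0.2 m from the nut. The red mark has moved about 9–10 mm, and the cup, weight and tape appear unmoved. No check failed. The only correction was a shift of about 1 mm in the turning centre, made when a small side force appeared during the turn.

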